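# Load a slide carrier on a microscope light base and latch it

### The job

Set the slide carrier plate onto the two pins of the cream microscope light base so that it lies flat with both pins through its holes (set it down, do not drop it), and let go of it. Then lock it: press the black paddle of the latch lever to lift its nose out of the parking notch, keep it pressed while pushing it along the gate, past the half-way notch, up to the stop block, and let up so that the nose drops fully into the last notch. Be gentle with the mechanism and do not disturb the phone, bottle or dish.

Things in the scene. Friction and masses are not known exactly. Their poses are not given: they have to be found in the camera images.
- dock: Cream microscope light base, fixed; 225 x 250 mm, top face 45 mm above the bench. Origin on the bench plane below the point midway between its two steel pins; own x points away from the paddle side (roughly away from the robot), y left, z up. It spans x -157..+68, y -150..+100 mm. A rail along y at x = -117 mm carries the carriage with the latch lever. Over 40 N on it or its lever is forcing.
- gate (a point): Top of the gate at the middle of the parking notch, 56 mm up; axes as the base's. Gate: steel blocks in a row along y, 11 mm high, 14 mm deep in x. Notches are 16 mm wide: parking at y = 0, half-way at +35 mm, then flat land to the last notch, directly before a taller stop block (top 78 mm up). The last notch's middle is anywhere from +95 to +130 mm, new each time, not measured: see or feel it.
- stage (a point): Point on the base's top face (45 mm above the bench) midway between the two pins; axes as the base's. Steel pins 8 mm in diameter, 14 mm tall, tapered over the last 3 mm, stand at y = -53 and y = +53 mm of it. The seated plate's origin lies here, its x axis along the base's x, either way round.
- plate: Slide carrier: loose aluminium plate 90 (x) x 130 (y) x 6 mm, about 0.22 kg, flat on the bench; origin in the centre of its underside, z up. Through holes of 10 mm diameter at y = -53 and +53 mm. On its middle a grey grip bar 40 mm long (x), 12 mm thick (y), from 6 to 36 mm above the underside. Two glass slides are let in. Symmetric under a half turn.
- paddle (a point): Centre of the top of the lever's black paddle, 84 mm above the bench at rest; axes then as the base's. Paddle 44 mm (x) by 70 mm (y); at each y end a cheek 5 mm thick, 14 mm high, 60 mm clear between them, to push sideways on. The lever rocks about an axis along y, 50 mm from here (+x); the nose, 10 mm wide, hangs 55 mm beyond the axis: pressing the paddle lifts the nose.
- lever (a joint): Rocking angle of the lever, rad: 0 = nose fully down in a notch; 0.27 = paddle fully pressed (13 mm down, hard stop). A spring returns it: 6 to 11 N on the paddle's middle presses it. The nose is clear of the gate above about 0.17 (paddle down 8.5 mm). Resting on top of a gate block it reads about 0.16.
- carriage (a joint): Travel of carriage, lever and hold-down tongue along the base's +y, m: 0 = parked, 0.035 = half-way notch, last notch between 0.095 and 0.130, each with 3 mm play either way. Slides with 2 N drag (more when fast), stays where left. The tongue then overhangs the plate's edge with 2.5 mm of air: it passes only if the plate lies flat.
- phone: Dark phone lying flat, 75 x 155 x 9 mm, bystander; origin in the centre of its underside.
- dropper: Amber bottle, 40 mm in diameter, 85 mm tall, bystander; origin in the centre of its underside.
- dish: Shallow glass dish, 92 mm in diameter, 16 mm tall, bystander; origin in the centre of its underside.
Not all that is in view belongs to the job. Of the things like the plate, leave any that is yellow; of the rest the smaller one is meant.

How it is judged:
By the outcome, as a careful person would: the job done as asked, in the order asked, and still so for the second after the job is handed in, with the robot touching nothing.
It also fails if it takes over 64 s, if anything falls off the work surface, if the arm or the gripper's body presses on something with over 40 N, if the wrist force passes 120 N, or if a joint passes its speed limit or range.

### The arm

A 7-joint arm with a two-finger parallel gripper is mounted at the origin on the work surface. World frame = base frame: x ahead of the robot, y to its left, z up, the work surface at z = 0. Lengths are in mm, angles in rad, forces in N, time in s.
With the tool pointing down it reaches from about 400 to 875 mm from the base axis. Payload 4.4 kg.
Tool frame: the origin (TCP) lies where the fingers leave the gripper's body, on its centre line; the fingertips stand 73 mm ahead of it and the grasp point (between the pads) lies 54 mm ahead of it; z points along the fingers, y is the line along which they close (so a half turn about z gives the same grasp; the last joint's range is limited). The gripper opens to 85 mm and grips with 20 to 120 N. Pads are 22 mm wide; open, the fingers measure 114 mm over their backs; the gripper's body (76 mm by 85 mm) begins 54 mm behind the grasp point. The pads swing forward as they close: fully open they stand 13 mm farther back than shut.
Start: joints at [-1.3, 0.628, 0.038, 1.517, -0.027, 0.996, -0.02], TCP at [214.783, 613.502, 303.913] pointing down, gripper open.
Joint ranges: [-3.06, 3.06], [-0.37, 2.12], [-1.25, 1.32], [0.18, 2.47], [-1.1, 4.24], [0.23, 1.98], [-2.94, 2.94]. Speed limits (rad/s): [2.57, 2.57, 3.14, 3.14, 3.14, 3.14, 3.14].

### API

Orientations are given as [roll, pitch, yaw] about the fixed x, y, z axes, in that order (R = Rz(yaw) Ry(pitch) Rx(roll)).
In Python, from cell import ctrl gives the robot as it stands.
- The arm moves only by the tool send_rows, never from a script. Its argument "rows" is a list that holds one entry, the list of rows, each a list of 6 numbers: the shift along the tool's x, y, z in cm, then the turn, a rotation vector about the tool's x, y, z in rad. In form: [[[tx, ty, tz, wx, wy, wz], ...]]. A call has 1 to 10 rows; each row is the pose to reach, as a shift and turn from the pose commanded when the call began, along the tool's axes at that moment; what a row does not reach only later rows make up. A row lasts 1/10 s, in which the tool goes at most 50 mm and 8.59 degrees, less where a joint would pass 70% of its speed; a pose out of reach is approached as far as the arm can. A call with a gripper value outside its range is refused whole. "grip" is the closure in counts, from 0 (fully open) to 255 (shut), set as the call begins (left out, the last holds). The fingers move at their own pace and stop on an object; the grip force is fixed at half the most. Time passes only in rows, so rows that repeat a pose let the fingers close. It gives the time, the measured TCP pose, the force, the opening and the grip force at its end, in the units of the state.
- ctrl.read_state(): the state, without advancing time (a new reading comes with each control period).
- ctrl.get_image(name): name is "scene" or "top" or "wrist"; returns a dict with "pixels" (420x560x3 uint8, red, green, blue), "fx", "fy", "cx", "cy" (pixels), "extrinsics" (4x4, takes a point from camera to world coordinates); the wrist camera has in their place "mount" (4x4, takes a point from camera to tool coordinates, whose origin is the TCP and whose axes are the flange's). Camera axes: x right, y up, looking along -z (the intrinsics and any distortion apply to the point x, -y, -z); pixel columns grow to the right and rows downward; lengths in mm; the calibration is good to about 2 mm. A picture is of the moment at which its call begins: read the wrist's pose just before it. There is no depth.
- ctrl.finish_job(): hands the job in; it is judged then, once.
The state is a dict: "clock": time; "qpos": joint angles; "qd": joint speeds; "tau": joint torques, N m; "eef_pos": TCP position; "tool_rot": TCP orientation; "force": force on the tool from outside, world axes, zero at the start; "torque": the same for the moment, N m; "width": finger opening in mm; "gripper_force": force on a finger pad.
Only numpy, scipy, OpenCV 4.12 (cv2) and the standard library are available. Lean on these libraries where they do the work, as an engineer would, in place of code of your own. Each camera call takes 0.05 s, during which the arm holds its last target. There are 200 camera calls.

## Working session

There is one attempt and no reset: what is moved stays moved. The work goes in short steps, Python scripts to look and compute and a tool call to move; the robot and the scene stay as the last step left them, time stands still between calls to the robot, and variables do not carry over. Pictures are saved under pics/ and viewed, at most 12 in all, crops included, and the job is handed in when it is done.

Besides the shell and the picture viewer there is one more tool, called after "Emit:" as name(argument=value, ...), one argument or row to a line, values as JSON. send_rows: Moves the arm, as the interface text tells. Its arguments: {"type":"object","properties":{"rows":{"type":"array","items":{"type":"array","items":{"type":"array","items":{"type":"number"}}}},"grip":{"type":"number"}},"required":["rows"]}

```bash
mkdir -p pics; ls; cat > h.py <<'E'
import numpy as np, cv2
from cell import ctrl
def save(n,name):
    im=ctrl.get_image(n); cv2.imwrite(f"pics/{name}.png",im["pixels"][:,:,::-1]); np.save(f"pics/{name}.npy",im,allow_pickle=True); return im
def load(name): return np.load(f"pics/{name}.npy",allow_pickle=True).item()
E
python3 - <<'E'
from h import *
s=ctrl.read_state(); print(s)
for n in ("scene","top"):
    im=save(n,n+"0"); print({k:v for k,v in im.items() if k!="pixels"})
a=load("scene0")["pixels"];b=load("top0")["pixels"]
im=save("wrist","wrist0"); print({k:v for k,v in im.items() if k!="pixels"})
E
```

```text
pics
{'clock': 0.0, 'qpos': array([-1.299809  ,  0.62931978,  0.03843504,  1.51836921, -0.02702523,
        0.99628398, -0.02000193]), 'qd': array([ 0.00066792,  0.00082818,  0.00072735, -0.00044419,  0.00039576,
       -0.00010051,  0.00033023]), 'tau': array([-1.88420408e-04, -5.63402617e+01,  1.22650132e+00, -1.93443650e+01,
        1.11748188e-02,  1.06459914e-02, -1.32197997e-05]), 'eef_pos': array([214.59890124, 613.041044  , 303.00550497]), 'tool_rot': array([-3.13972975e+00, -2.03469502e-06,  2.80479523e+00]), 'force': array([ 0.38719456, -0.55456524,  0.02270324]), 'torque': array([ 0.04755743,  0.00147506, -0.0415226 ]), 'gripper_force': 0.0, 'width': 85.25008773617918}
{'fx': 453.8749880580268, 'fy': 453.8749880580268, 'cx': 276.9461564981971, 'cy': 205.75525591134198, 'extrinsics': array([[ 1.03488964e-01, -5.51274967e-01,  8.27880393e-01,
         1.46082121e+03],
       [ 9.94620611e-01,  6.10889674e-02, -8.36539173e-02,
        -9.62083154e+01],
       [-4.45804782e-03,  8.32084159e-01,  5.54631479e-01,
         7.42546024e+02],
       [ 0.00000000e+00,  0.00000000e+00
[... 254 characters left out ...]
-9.99632630e-01,  2.54748376e-02, -9.25409108e-03,
        -5.07866325e+00],
       [-5.96946358e-03,  1.26115264e-01,  9.91997634e-01,
         1.32558916e+03],
       [ 0.00000000e+00,  0.00000000e+00,  0.00000000e+00,
         1.00000000e+00]])}
{'fx': 342.9477798299333, 'fy': 342.9477798299333, 'cx': 278.5715702295354, 'cy': 210.4244587200399, 'mount': array([[-7.06471815e-04,  9.57627080e-01,  2.88010203e-01,
         7.28440276e+01],
       [ 9.99999735e-01,  7.26430015e-04,  3.75770508e-05,
         2.03643418e-01],
       [-1.73234454e-04,  2.88010153e-01, -9.57627340e-01,
        -7.02657198e+01],
       [ 0.00000000e+00,  0.00000000e+00,  0.00000000e+00,
         1.00000000e+00]])}
```

View pics/top0.png

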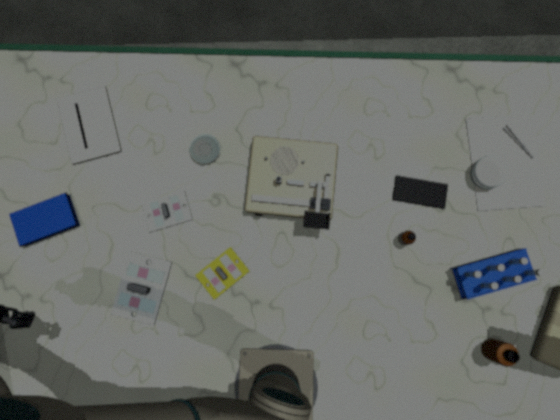

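View pics/scene0.png

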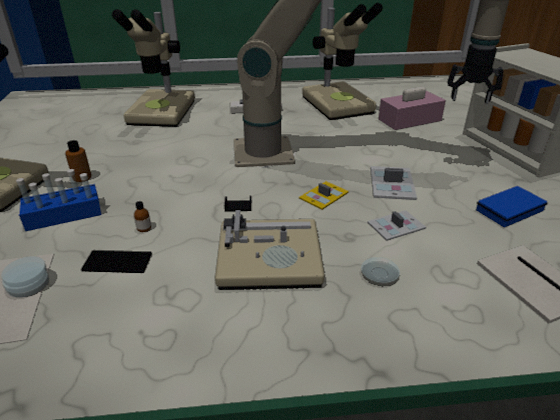

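Top view: dock at about (247–338, 137–215) with the paddle at (317,220). The small white plate is at (168,211), with the yellow plate and a bigger one as decoys. The phone (420,192) and bottle (406,238) are to the right, and the dish is at (205,150).

```bash
python3 - <<'E'
from h import *
p=load("top0")["pixels"][125:240,140:345,::-1]
a=cv2.resize(p,None,fx=3.9,fy=3.9,interpolation=cv2.INTER_CUBIC)
cv2.imwrite("pics/c1.png",cv2.convertScaleAbs(a,alpha=1.3))
E
```

```text
(no output)
```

View pics/c1.png

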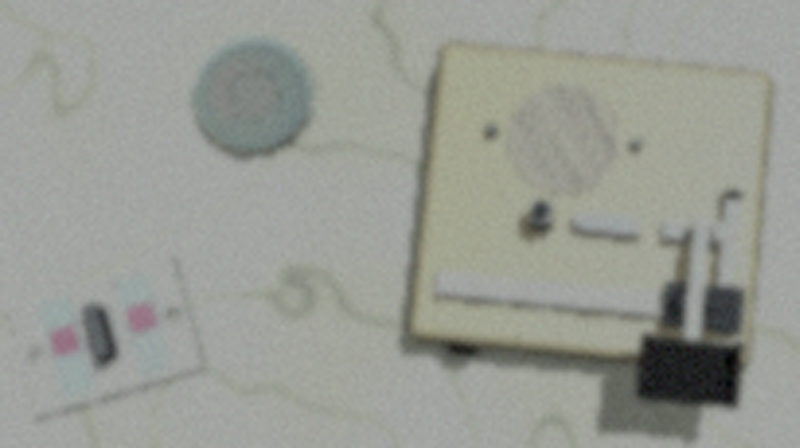

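Enlarged: pins at (490,131) and (634,146), plate holes at (35,353) and (173,313), paddle at (690,370), half-way notch about (649,230), last notch about (562,225).

```bash
cat >> h.py <<'E'
def ray(im,u,v,z,T=None):
    T=im["extrinsics"] if T is None else T
    d=T[:3,:3]@np.array([(u-im["cx"])/im["fx"],-(v-im["cy"])/im["fy"],-1.]); o=T[:3,3]
    return o+d*(z-o[2])/d[2]
from scipy.spatial.transform import Rotation as R
def tool(s):
    T=np.eye(4);T[:3,:3]=R.from_euler("xyz",s["tool_rot"]).as_matrix();T[:3,3]=s["eef_pos"];return T
def project(im,P,T=None):
    T=im["extrinsics"] if T is None else T
    c=np.linalg.inv(T)@np.append(P,1); return im["cx"]-im["fx"]*c[0]/c[2], im["cy"]+im["fy"]*c[1]/c[2]
def rel(p,yaw):  # commanded shift (cm) + turn in tool axes for down pose at p with yaw
    s=ctrl.read_state();T=tool(s);G=R.from_euler("xyz",[np.pi,0,yaw]).as_matrix()
    return np.round(T[:3,:3].T@(np.array(p)-T[:3,3])/10,2), np.round(R.from_matrix(T[:3,:3].T@G).as_rotvec(),3)
E
python3 - <<'E'
from h import *
im=load("top0"); c=lambda x,y,z:ray(im,140+(x-1.5)/3.9,125+(y-1.5)/3.9,z)
pl,pr=c(490,131,52),c(634,146,52)
d=pl-pr; print("pins",pl,pr,np.linalg.norm(d),"mid",(pl+pr)/2,"yaw y-axis",np.arctan2(d[1],d[0])-np.pi/2)
hl,hr=c(35,353,6),c(173,313,6); d=hl-hr
print("plate",(hl+hr)/2,np.linalg.norm(d),np.arctan2(d[1],d[0])-np.pi/2,"bar",c(100,333,36))
print("paddle",c(690,370,84),"half",c(649,232,56),"last",c(562,225,56))
print("mounts",load("wrist0")["mount"][:3,3])
E
```

```text
pins [637.01705958  46.34922964  52.        ] [628.4136582  -59.09543671  52.        ] 105.79506688424048 mid [632.71535889  -6.37310354  52.        ] yaw y-axis -0.08141128495679961
plate [487.11094968 332.08173734   6.        ] 106.7390442869638 0.31254034134065023 bar [482.8807528  327.40194816  36.        ]
paddle [ 460.70614445 -100.08218139   84.        ] half [564.00012671 -71.0187279   56.        ] last [567.56656597  -7.99712093  56.        ]
mounts [ 72.84402758   0.20364342 -70.2657198 ]
```

```bash
python3 - <<'E'
from h import *
print(rel([485,330,210],.3125+np.pi))
E
```

```text
(array([-34.87, -17.78,   9.35]), array([-0.001, -0.   , -0.649]))
```

Emit:
send_rows(
  rows=[
    [[-8, -4, 2, 0, 0, -0.14], [-17, -8.5, 4.5, 0, 0, -0.28], [-26, -13, 7, 0, 0, -0.42], [-32, -16.5, 8.5, 0, 0, -0.56], [-34.87, -17.78, 9.35, 0, 0, -0.649], [-34.87, -17.78, 9.35, 0, 0, -0.649], [-34.87, -17.78, 9.35, 0, 0, -0.649], [-34.87, -17.78, 9.35, 0, 0, -0.649], [-34.87, -17.78, 9.35, 0, 0, -0.649], [-34.87, -17.78, 9.35, 0, 0, -0.649]],
  ],
)

```text
clock: 1.15
eef_pos: [486.2, 328.4, 209.7]
tool_rot: [-3.141, -0.001, -2.834]
force: [0.0, 0.1, -0.0]
width: 85.5
gripper_force: 0.0
```

```bash
python3 - <<'E'
from h import *
s=ctrl.read_state();print(s["clock"],s["eef_pos"],s["tool_rot"],s["qpos"])
im=save("wrist","w1"); np.save("pics/w1s.npy",tool(s))
E
```

```text
1.15 [486.22857104 328.37890247 209.65843066] [-3.14061663e+00 -1.20822899e-03 -2.83371941e+00] [-0.54663195  0.65824251 -0.1500501   1.78475474  0.14143019  0.710493
  1.10535487]
```

View pics/w1.png

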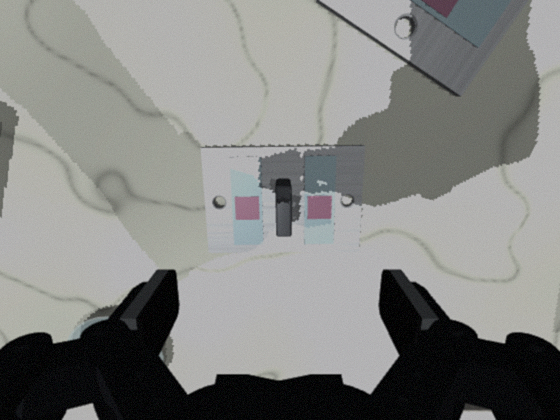

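Wrist view: plate holes at (219,202) and (347,200); the bar runs upright from (284,180) to (284,236).

```bash
cat >> h.py <<'E'
def wT(im,T): return T@im["mount"]
E
python3 - <<'E'
from h import *
im=load("w1");T=np.load("pics/w1s.npy");W=wT(im,T)
g=cv2.cvtColor(im["pixels"],cv2.COLOR_RGB2GRAY)
def cen(u,v,r=12,th=None):
    p=255-g[v-r:v+r+1,u-r:u+r+1].astype(float); b=np.median(p); w=np.clip(p-b-25,0,None)
    yy,xx=np.mgrid[-r:r+1,-r:r+1]; return u+(w*xx).sum()/w.sum(), v+(w*yy).sum()/w.sum()
for P in ((219,202),(347,200)): print(P,cen(*P,9))
a=ray(im,219,202,6,W);b=ray(im,347.5,200.5,6,W);d=a-b
print(a,b,np.linalg.norm(d),(a+b)/2,np.arctan2(d[1],d[0])+np.pi/2)
t=ray(im,284,180,36,W);t2=ray(im,284,234,36,W);print("bar top ends",t,t2)
yaw=.3125; 
m=(a+b)/2; y=np.arctan2(d[1],d[0])+np.pi/2
y=(y+np.pi/2)%np.pi-np.pi/2; print(y,rel([m[0],m[1],84],y+np.pi))
E
```

```text
(219, 202) (np.float64(216.95072836332477), np.float64(203.92737789203085))
(347, 200) (np.float64(349.9445045045045), np.float64(198.5210810810811))
[503.22528705 281.64567938   6.        ] [469.83592476 382.59629213   6.        ] 106.3290916363665 [486.53060591 332.12098575   6.        ] 0.3194232831748969
bar top ends [463.57649647 324.96131894  36.        ] [503.21449466 337.733266    36.        ]
0.3194232831748969 (array([-0.21,  0.1 , 12.61]), array([ 0.001, -0.001, -0.008]))
```

Emit:
send_rows(
  rows=[
    [[-0.1, 0.05, 3, 0, 0, -0.004], [-0.2, 0.1, 6, 0, 0, -0.008], [-0.2, 0.1, 9, 0, 0, -0.008], [-0.2, 0.1, 11, 0, 0, -0.008], [-0.2, 0.1, 12.2, 0, 0, -0.008], [-0.2, 0.1, 12.6, 0, 0, -0.008], [-0.2, 0.1, 12.6, 0, 0, -0.008], [-0.2, 0.1, 12.6, 0, 0, -0.008]],
  ],
)

```text
clock: 2.0
eef_pos: [487.1, 332.8, 85.5]
tool_rot: [3.141, 0.002, -2.821]
force: [0.5, 0.1, 1.0]
width: 85.4
gripper_force: 0.0
```

Emit:
send_rows(
  rows=[
    [[0, 0, 0, 0, 0, 0], [0, 0, 0, 0, 0, 0], [0, 0, 0, 0, 0, 0], [0, 0, 0, 0, 0, 0], [0, 0, 0, 0, 0, 0], [0, 0, 0, 0, 0, 0], [0, 0, 0, 0, 0, 0], [0, 0, 0, 0, 0, 0], [0, 0, 0, 0, 0, 0], [0, 0, 0, 0, 0, 0]],
  ],
  grip=255,
)

```text
clock: 3.0
eef_pos: [486.8, 332.1, 84.7]
tool_rot: [3.141, 0.0, -2.821]
force: [-0.2, -0.5, 5.0]
width: 10.6
gripper_force: 60.3
```

Emit:
send_rows(
  rows=[
    [[0, 0, -0.6, 0, 0, 0], [0, 0, -2, 0, 0, 0], [0, 0, -4, 0, 0, 0], [0, 0, -6.5, 0, 0, 0], [0, 0, -9, 0, 0, 0], [0, 0, -10.5, 0, 0, 0], [0, 0, -10.5, 0, 0, 0], [0, 0, -10.5, 0, 0, 0]],
  ],
)

```text
clock: 3.8
eef_pos: [486.6, 331.7, 189.6]
tool_rot: [-3.142, 0.0, -2.822]
force: [-0.1, -0.8, -2.9]
width: 11.1
gripper_force: 59.3
```

```bash
python3 - <<'E'
from h import *
s=ctrl.read_state();print(s["clock"],s["eef_pos"],s["force"],s["width"])
print(rel([632.7,-6.4,190],np.pi-.0814))
E
```

```text
3.8 [486.58530791 331.74668249 189.57256018] [-0.11039113 -0.79405252 -2.88687598] 11.114932427057706
(array([ -3.23, -36.69,  -0.04]), array([-0.   ,  0.   ,  0.401]))
```

Emit:
send_rows(
  rows=[
    [[-0.2, -2, 0, 0, 0, 0.02], [-0.5, -5.5, 0, 0, 0, 0.06], [-0.8, -9.5, 0, 0, 0, 0.1], [-1.2, -14, 0, 0, 0, 0.15], [-1.6, -18.5, 0, 0, 0, 0.2], [-2, -23, 0, 0, 0, 0.25], [-2.4, -27.5, 0, 0, 0, 0.3], [-2.8, -31.5, 0, 0, 0, 0.35], [-3.1, -34.8, 0, 0, 0, 0.38], [-3.23, -36.69, 0, 0, 0, 0.401]],
  ],
)

```text
clock: 4.8
eef_pos: [632.9, -10.3, 187.8]
tool_rot: [-3.139, -0.002, 3.056]
force: [-0.5, -1.0, -1.3]
width: 11.0
gripper_force: 59.2
```

Emit:
send_rows(
  rows=[
    [[0, 0, 0, 0, 0, 0], [0, 0, 0, 0, 0, 0], [0, 0, 0, 0, 0, 0], [0, 0, 0, 0, 0, 0]],
  ],
)

```text
clock: 5.2
eef_pos: [632.3, -3.7, 189.3]
tool_rot: [3.14, -0.001, 3.064]
force: [-0.1, -0.3, -2.3]
width: 10.6
gripper_force: 59.2
```

```bash
python3 - <<'E'
from h import *
s=ctrl.read_state();print(s["clock"],s["eef_pos"],s["tool_rot"],s["force"],s["width"])
im=save("wrist","w2"); np.save("pics/w2s.npy",tool(s))
save("top","top2")
E
```

```text
5.2 [632.336004    -3.69160459 189.27591346] [ 3.14040417e+00 -8.47267145e-04  3.06392864e+00] [-0.07997775 -0.2551103  -2.31276897] 10.6484176149799
```

View pics/w2.png

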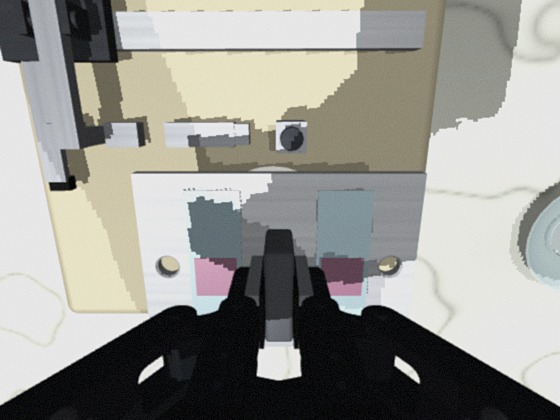

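Holding the plate: its holes are at (168,266) and (389,266). Gate blocks span 105–143 and 165–250, with the stop at 276–306 (row ~133). The pins are hidden under the plate, so I'll shift away to see them.

Emit:
send_rows(
  rows=[
    [[-1, 0, 0, 0, 0, 0], [-2.5, 0, 0, 0, 0, 0], [-4.5, 0, 0, 0, 0, 0], [-6.5, 0, 0, 0, 0, 0], [-8, 0, 0, 0, 0, 0], [-8.5, 0, 0, 0, 0, 0], [-8.5, 0, 0, 0, 0, 0], [-8.5, 0, 0, 0, 0, 0], [-8.5, 0, 0, 0, 0, 0], [-8.5, 0, 0, 0, 0, 0]],
  ],
)

```text
clock: 6.3
eef_pos: [717.1, -12.9, 189.6]
tool_rot: [-3.142, -0.0, 3.061]
force: [-0.5, 0.1, -2.0]
width: 10.8
gripper_force: 59.2
```

```bash
python3 - <<'E'
from h import *
s=ctrl.read_state();print(s["clock"],s["eef_pos"],s["tool_rot"],s["force"],s["width"])
im=save("wrist","w3"); np.save("pics/w3s.npy",tool(s))
s=ctrl.read_state();print(s["clock"],s["eef_pos"],s["tool_rot"])
E
```

```text
6.3 [717.12242351 -12.85036874 189.55906454] [-3.14156678e+00 -3.88010551e-04  3.06094887e+00] [-0.4713056   0.05569397 -2.03276522] 10.814698481499857
6.35 [717.21418413 -12.88042776 189.58782362] [ 3.14157584e+00 -2.41545995e-04  3.06085270e+00]
```

View pics/w3.png

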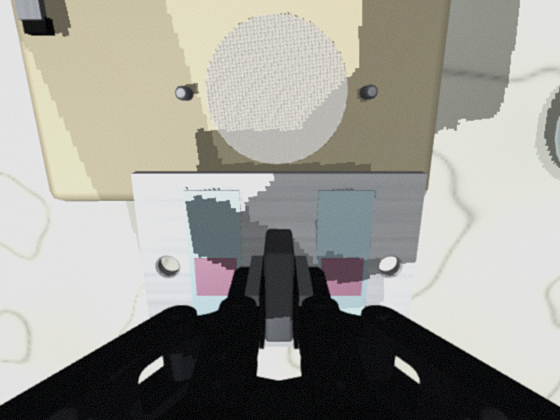

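Pin tops are at (181,93) and (373,91); plate holes at (168.5,265.5) and (389.5,265.5).

```bash
python3 - <<'E'
from h import *
im=load("w3");T=np.load("pics/w3s.npy");W=wT(im,T)
p1=ray(im,181,93,59,W);p2=ray(im,373,91,59,W);b1=ray(im,190,94.5,45,W);b2=ray(im,363.5,93,45,W)
zt=T[2,3]-84.7+6
h1=ray(im,168.5,265.5,zt,W);h2=ray(im,389.5,265.5,zt,W)
f=lambda a,b:((a+b)/2,np.linalg.norm(a-b),np.arctan2(a[0]-b[0],b[1]-a[1]))
for n,a,b in(("pins",p1,p2),("base",b1,b2),("hole",h1,h2)): print(n,*f(a,b))
hm=f(h1,h2);pm=f(p1,p2)
print("err tool y axis etc: shift world",pm[0]-hm[0],"turn",pm[2]-hm[2], "hole rel tcp", hm[0]-T[:3,3])
i2=load("w2");T2=np.load("pics/w2s.npy");W2=wT(i2,T2)
c=632.7,-6.4
for n,u,v in(("half R",143,122),("half L",165,122),("last R",250,122),):
    q=ray(i2,u,v,56,W2);print(n,q)
q=ray(i2,276,122,78,W2);print("stop top",q,ray(i2,306,122,78,W2))
E
```

```text
pins [636.36117252  -7.13822046  59.        ] 106.38365236687893 -0.0714874147541135
base [636.75648805  -7.36705509  45.        ] 102.9752475427292 -0.07315247141954011
hole [716.52509744 -12.5643764  110.85906454] 105.33343916500434 -0.08146478234758525
err tool y axis etc: shift world [-80.16392493   5.42615593 -51.85906454] turn 0.009977367593471745 hole rel tcp [ -0.59732607   0.28599234 -78.7       ]
half R [561.63933687 -76.13199244  56.        ]
half L [562.62999399 -63.52666095  56.        ]
last R [566.45921128 -14.80288748  56.        ]
stop top [5.66784854e+02 3.02433298e-01 7.80000000e+01] [567.99113472  15.65140815  78.        ]
```

Emit:
send_rows(
  rows=[
    [[0.5, 0, 0.8, 0, 0, 0], [1, 0, 1.8, 0, 0, -0.005], [1.5, 0, 2.8, 0, 0, -0.01], [2, 0, 3.7, 0, 0, -0.01], [2, 0, 4, 0, 0, -0.01], [2, 0, 4, 0, 0, -0.01], [2, 0, 4, 0, 0, -0.01], [2, 0, 4, 0, 0, -0.01], [2, 0, 4, 0, 0, -0.01]],
  ],
)

```text
clock: 7.25
eef_pos: [698.1, -11.3, 149.9]
tool_rot: [3.141, 0.001, 3.071]
force: [-0.5, -0.3, -2.7]
width: 11.0
gripper_force: 59.2
```

```bash
python3 - <<'E'
from h import *
s=ctrl.read_state();print(s["clock"],s["eef_pos"],s["tool_rot"],s["force"],s["width"])
im=save("wrist","w4"); np.save("pics/w4s.npy",tool(s))
p=im["pixels"][20:320,140:420,::-1]
cv2.imwrite("pics/c4.png",cv2.resize(p,None,fx=2,fy=2,interpolation=cv2.INTER_CUBIC))
E
```

```text
7.25 [698.09730376 -11.29769355 149.90500857] [3.14147743e+00 1.08803319e-03 3.07068523e+00] [-0.45049985 -0.30878441 -2.73095347] 10.958587901908249
```

View pics/c4.png

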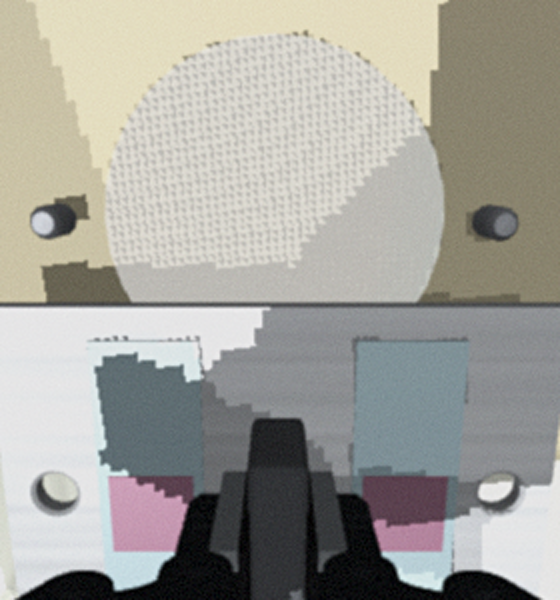

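Pin tops at crop (43,222) and (505,223); holes centred at (55,492) and (499,490).

```bash
python3 - <<'E'
from h import *
im=load("w4");T=np.load("pics/w4s.npy");W=wT(im,T)
c=lambda x,y,z:ray(im,140+(x-.5)/2,20+(y-.5)/2,z,W)
zt=T[2,3]-84.7+6
f=lambda a,b:((a+b)/2,np.linalg.norm(a-b),np.arctan2(a[0]-b[0],b[1]-a[1]))
p=f(c(43,222,59),c(505,223,59));h=f(c(55,492,zt),c(499,490,zt));print(zt,p,h)
sh=p[0]-h[0];print(sh,p[2]-h[2],"hole-tcp",h[0]-T[:3,3])
print("tool shift cm",T[:3,:3].T@np.r_[sh[:2],0]/10, "target tcp",T[:2,3]+sh[:2])
print([project(im,np.r_[q[:2],zt],W) for q in ()])
E
```

```text
71.20500857144081 (array([635.91518367,  -7.61902331,  59.        ]), np.float64(105.93622011744462), np.float64(-0.07375265103064871)) (array([697.45621487, -11.38948386,  71.20500857]), np.float64(105.78560696080609), np.float64(-0.06685441282727819))
[-61.5410312    3.77046054 -12.20500857] -0.006898238203370516 hole-tcp [ -0.64108889  -0.0917903  -78.7       ]
tool shift cm [ 6.16534793 -0.05990667 -0.00671501] target tcp [636.55627256  -7.52723301]
[]
```

Emit:
send_rows(
  rows=[
    [[0.8, 0, 0, 0, 0, 0], [2, 0, 0, 0, 0, 0.003], [3.4, 0, 0, 0, 0, 0.007], [4.8, -0.03, 0, 0, 0, 0.007], [5.8, -0.06, 0, 0, 0, 0.007], [6.17, -0.06, 0, 0, 0, 0.007], [6.17, -0.06, 0, 0, 0, 0.007], [6.17, -0.06, 0, 0, 0, 0.007], [6.17, -0.06, 0, 0, 0, 0.007], [6.17, -0.06, 0, 0, 0, 0.007]],
  ],
)

```text
clock: 8.3
eef_pos: [636.5, -7.6, 149.3]
tool_rot: [3.142, 0.0, 3.064]
force: [-0.5, -0.3, -1.9]
width: 10.6
gripper_force: 59.2
```

Emit:
send_rows(
  rows=[
    [[0, 0, 0.2, 0, 0, 0], [0, 0, 0.4, 0, 0, 0], [0, 0, 0.6, 0, 0, 0], [0, 0, 0.7, 0, 0, 0], [0, 0, 0.8, 0, 0, 0], [0, 0, 0.9, 0, 0, 0], [0, 0, 1.0, 0, 0, 0], [0, 0, 1.0, 0, 0, 0]],
  ],
)

```text
clock: 9.1
eef_pos: [636.0, -7.6, 139.2]
tool_rot: [-3.142, -0.0, 3.064]
force: [0.3, -0.8, -2.6]
width: 10.7
gripper_force: 59.2
```

Emit:
send_rows(
  rows=[
    [[0, 0, 0.15, 0, 0, 0], [0, 0, 0.3, 0, 0, 0], [0, 0, 0.45, 0, 0, 0], [0, 0, 0.6, 0, 0, 0], [0, 0, 0.7, 0, 0, 0], [0, 0, 0.8, 0, 0, 0], [0, 0, 0.87, 0, 0, 0], [0, 0, 0.87, 0, 0, 0], [0, 0, 0.87, 0, 0, 0]],
  ],
)

```text
clock: 10.0
eef_pos: [636.1, -7.5, 130.7]
tool_rot: [3.142, 0.0, 3.064]
force: [-0.3, 0.6, -2.1]
width: 10.7
gripper_force: 59.2
```

Emit:
send_rows(
  rows=[
    [[0, 0, 0.04, 0, 0, 0], [0, 0, 0.08, 0, 0, 0], [0, 0, 0.1, 0, 0, 0], [0, 0, 0.1, 0, 0, 0]],
  ],
)

```text
clock: 10.4
eef_pos: [636.0, -7.5, 129.7]
tool_rot: [3.142, -0.0, 3.064]
force: [-0.0, 0.7, -2.4]
width: 11.0
gripper_force: 59.5
```

Emit:
send_rows(
  rows=[
    [[0, 0, 0.04, 0, 0, 0], [0, 0, 0.06, 0, 0, 0], [0, 0, 0.06, 0, 0, 0]],
  ],
)

```text
clock: 10.7
eef_pos: [636.1, -7.5, 129.7]
tool_rot: [-3.142, 0.0, 3.064]
force: [-1.9, -0.3, 5.8]
width: 10.8
gripper_force: 60.2
```

Emit:
send_rows(
  rows=[
    [[0, 0, 0, 0, 0, 0], [0, 0, 0, 0, 0, 0], [0, 0, 0, 0, 0, 0], [0, 0, 0, 0, 0, 0], [0, 0, 0, 0, 0, 0]],
  ],
  grip=170,
)

```text
clock: 11.2
eef_pos: [636.1, -7.6, 129.0]
tool_rot: [3.142, 0.0, 3.064]
force: [0.6, -0.9, -0.4]
width: 28.5
gripper_force: 0.0
```

Emit:
send_rows(
  rows=[
    [[0, 0, -0.5, 0, 0, 0], [0, 0, -1.5, 0, 0, 0], [0, 0, -3, 0, 0, 0], [0, 0, -5, 0, 0, 0], [0, 0, -7.5, 0, 0, 0], [0, 0, -9, 0, 0, 0], [0, 0, -9, 0, 0, 0], [0, 0, -9, 0, 0, 0]],
  ],
)

```text
clock: 12.0
eef_pos: [635.9, -7.6, 219.3]
tool_rot: [3.142, 0.0, 3.064]
force: [-0.6, -0.4, -0.6]
width: 28.2
gripper_force: 0.0
```

```bash
python3 - <<'E'
from h import *
s=ctrl.read_state();print(s["clock"],s["eef_pos"],s["tool_rot"],s["force"],s["width"])
im=save("wrist","w5"); np.save("pics/w5s.npy",tool(s))
E
```

```text
12.0 [635.93314758  -7.58738835 219.33026366] [3.14158886e+00 3.57489578e-04 3.06370824e+00] [-0.57045993 -0.41111999 -0.5759783 ] 28.244447832899045
```

View pics/w5.png

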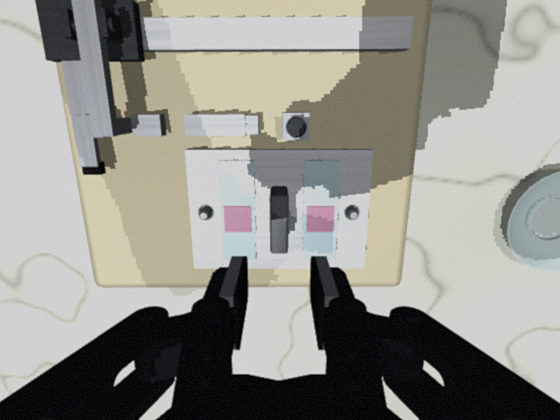

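Pins show through both holes at (205,213) and (352,213), and the plate lies flat. Gate top edges are at about u = 164, 185, 258 and stop 283 (row ~120).

```bash
python3 - <<'E'
from h import *
im=load("w5");T=np.load("pics/w5s.npy");W=wT(im,T)
o=np.array([635.9,-7.6]);a=-.0775;ex=np.array([np.cos(a),np.sin(a)]);ey=np.array([-np.sin(a),np.cos(a)])
B=lambda q:np.round([(q[:2]-o)@ex,(q[:2]-o)@ey],1)
print("pins",B(ray(im,205,212,59,W)),B(ray(im,352,212,59,W)))
for n,u,v,z in(("b1L",163.5,119,56),("b2R",185.5,119,56),("b2L",258,119,56),("stopR",283,118,78),("stopL",309,118,78),("stopRbase",281.5,138,45),("rail R",143,33,60),("railL",411,33,60)): print(n,B(ray(im,u,v,z,W)))
t=load("top0");c=lambda x,y,z:ray(t,140+(x-1.5)/3.9,125+(y-1.5)/3.9,z)
d=np.array([3.3,-1])
for n,x,y in(("padL",640,368),("padR",740,375),("padtop",690,339),("padbot",688,403)): print(n,B(c(x,y,84)[:2]+d))
# print lower-level row profile
g=cv2.cvtColor(im["pixels"],cv2.COLOR_RGB2GRAY); print(g[119,150:315].tolist())
for y in(0,35): pass
w=lambda b:o+b[0]*ex+b[1]*ey
print("paddle world",w((-167,-105)))
E
```

```text
pins [ -2.3 -51.7] [-2.1 51.7]
b1L [-65.4 -75.6]
b2R [-65.4 -61.1]
b2L [-65.3 -13.4]
stopR [-66.6   2.8]
stopL [-66.6  18.3]
stopRbase [-52.1   2.2]
rail R [-115.8  -81.8]
railL [-115.7   80.3]
padL [-166.3  -71.6]
padR [-164.  -141.6]
padtop [-142.3 -104.5]
padbot [-187.4 -107.3]
[169, 175, 175, 175, 179, 177, 177, 181, 177, 143, 70, 38, 40, 33, 49, 80, 88, 86, 105, 152, 176, 173, 174, 177, 176, 173, 174, 171, 173, 175, 174, 175, 174, 179, 179, 186, 184, 180, 182, 182, 180, 184, 183, 182, 184, 185, 183, 184, 181, 184, 186, 198, 206, 208, 206, 207, 207, 205, 205, 209, 204, 203, 207, 205, 205, 202, 208, 206, 203, 205, 206, 205, 207, 206, 203, 203, 205, 205, 205, 203, 202, 205, 205, 210, 205, 206, 204, 205, 202, 204, 200, 200, 205, 203, 196, 191, 199, 204, 204, 205, 199, 200, 199, 202, 201, 200, 205, 190, 109, 99, 118, 116, 135, 195, 205, 202, 200, 200, 203, 201, 201, 200, 203, 199, 189, 173, 173, 170, 173, 173, 174, 169, 165, 192, 198, 200, 200, 199, 168, 116, 69, 49, 55, 64, 66, 67, 66, 68, 61, 62, 57, 57, 57, 93, 104, 110, 117, 111, 105, 114, 113, 116, 119, 119, 119]
paddle world [461.27191443 -99.35528176]
```

Emit:
send_rows(
  rows=[
    [[1.5, -1, 0, 0, 0, 0], [4.5, -3, 0, 0, 0, 0], [8, -5, 0, 0, 0, 0], [12, -7.5, 0, 0, 0, 0], [15, -9.5, 0, 0, 0, 0], [16.6, -10.5, 1, 0, 0, 0], [16.6, -10.5, 3, 0, 0, 0], [16.6, -10.5, 4.3, 0, 0, 0], [16.6, -10.5, 4.3, 0, 0, 0], [16.6, -10.5, 4.3, 0, 0, 0]],
  ],
  grip=195,
)

```text
clock: 13.05
eef_pos: [462.0, -99.2, 175.5]
tool_rot: [3.141, -0.002, 3.064]
force: [-0.6, 0.8, 0.6]
width: 19.8
gripper_force: 0.0
```

```bash
python3 - <<'E'
from h import *
s=ctrl.read_state();print(s["clock"],s["eef_pos"],s["tool_rot"],s["force"],s["width"])
im=save("wrist","w6"); np.save("pics/w6s.npy",tool(s))
sc=save("scene","s6")
p=cv2.resize(im["pixels"][:,:,::-1],(400,300)); q=cv2.resize(sc["pixels"][180:300,180:340,::-1],(400,300),interpolation=cv2.INTER_CUBIC)
cv2.imwrite("pics/c6.png",np.hstack([p,q]))
E
```

```text
13.05 [462.00414197 -99.17142129 175.51992454] [ 3.14133666e+00 -1.90028719e-03  3.06394074e+00] [-0.55838672  0.76955077  0.5925412 ] 19.783791213909755
```

View pics/c6.png

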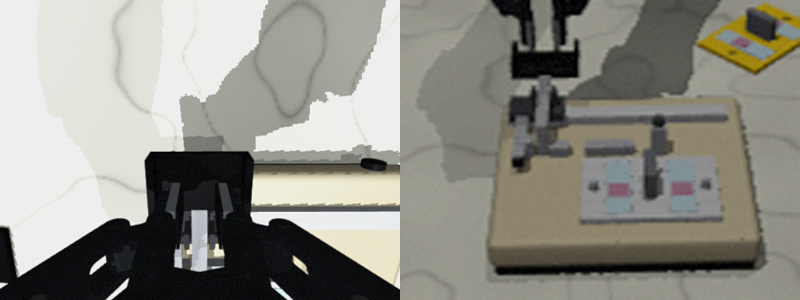

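The fingers are centred between the paddle's cheeks; the plate is flat with both pins through.

Emit:
send_rows(
  rows=[
    [[0, 0, 0.3, 0, 0, 0], [0, 0, 0.7, 0, 0, 0], [0, 0, 1.1, 0, 0, 0], [0, 0, 1.4, 0, 0, 0], [0, 0, 1.6, 0, 0, 0], [0, 0, 1.8, 0, 0, 0], [0, 0, 1.8, 0, 0, 0]],
  ],
)

```text
clock: 13.85
eef_pos: [462.3, -99.3, 157.8]
tool_rot: [3.142, -0.0, 3.064]
force: [1.0, 0.4, 0.2]
width: 20.0
gripper_force: 0.0
```

Emit:
send_rows(
  rows=[
    [[0, 0, 0.1, 0, 0, 0], [0, 0, 0.2, 0, 0, 0], [0, 0, 0.3, 0, 0, 0], [0, 0, 0.3, 0, 0, 0]],
  ],
)

```text
clock: 14.25
eef_pos: [462.4, -99.3, 155.6]
tool_rot: [-3.141, 0.0, 3.064]
force: [-1.8, 1.3, 7.4]
width: 20.4
gripper_force: 3.7
```

Emit:
send_rows(
  rows=[
    [[0, 0, 0.15, 0, 0, 0], [0, 0, 0.3, 0, 0, 0], [0, 0, 0.45, 0, 0, 0], [0, 0, 0.6, 0, 0, 0], [0, 0, 0.7, 0, 0, 0], [0, 0, 0.7, 0, 0, 0]],
  ],
)

```text
clock: 14.85
eef_pos: [462.2, -99.3, 148.8]
tool_rot: [-3.141, -0.0, 3.064]
force: [-2.0, 0.2, 9.8]
width: 20.5
gripper_force: 5.3
```

Emit:
send_rows(
  rows=[
    [[0, 0, 0.1, 0, 0, 0], [0, 0, 0.2, 0, 0, 0], [0, 0, 0.3, 0, 0, 0], [0, 0, 0.35, 0, 0, 0], [0, 0, 0.35, 0, 0, 0]],
  ],
)

```text
clock: 15.35
eef_pos: [462.3, -99.3, 145.5]
tool_rot: [-3.141, 0.0, 3.064]
force: [-2.7, 0.4, 12.0]
width: 20.1
gripper_force: 6.0
```

Emit:
send_rows(
  rows=[
    [[0, 0.2, 0, 0, 0, 0], [0, 0.4, 0, 0, 0, 0], [0, 0.6, 0, 0, 0, 0], [0, 0.8, 0, 0, 0, 0], [0, 1.0, 0, 0, 0, 0], [0, 1.3, 0, 0, 0, 0], [0, 1.6, 0, 0, 0, 0], [0, 1.9, 0, 0, 0, 0], [0, 2.2, 0, 0, 0, 0], [0, 2.5, 0, 0, 0, 0]],
  ],
)

```text
clock: 16.35
eef_pos: [464.1, -75.2, 145.6]
tool_rot: [-3.14, 0.0, 3.063]
force: [-2.1, -2.2, 11.6]
width: 20.3
gripper_force: 6.0
```

Moving with 2 N drag; continue.

Emit:
send_rows(
  rows=[
    [[0, 0.35, 0, 0, 0, 0], [0, 0.7, 0, 0, 0, 0], [0, 1.05, 0, 0, 0, 0], [0, 1.4, 0, 0, 0, 0], [0, 1.75, 0, 0, 0, 0], [0, 2.1, 0, 0, 0, 0], [0, 2.45, 0, 0, 0, 0], [0, 2.8, 0, 0, 0, 0], [0, 3.15, 0, 0, 0, 0], [0, 3.5, 0, 0, 0, 0]],
  ],
)

```text
clock: 17.35
eef_pos: [466.8, -40.2, 145.5]
tool_rot: [-3.141, 0.0, 3.063]
force: [-2.6, -1.3, 11.9]
width: 19.6
gripper_force: 6.0
```

Emit:
send_rows(
  rows=[
    [[0, 0.35, 0, 0, 0, 0], [0, 0.7, 0, 0, 0, 0], [0, 1.05, 0, 0, 0, 0], [0, 1.4, 0, 0, 0, 0], [0, 1.7, 0, 0, 0, 0], [0, 2, 0, 0, 0, 0], [0, 2.2, 0, 0, 0, 0], [0, 2.4, 0, 0, 0, 0], [0, 2.5, 0, 0, 0, 0], [0, 2.5, 0, 0, 0, 0]],
  ],
)

```text
clock: 18.35
eef_pos: [468.7, -15.0, 145.5]
tool_rot: [-3.141, -0.0, 3.063]
force: [-2.2, -1.4, 11.9]
width: 20.6
gripper_force: 6.0
```

```bash
python3 - <<'E'
from h import *
s=ctrl.read_state();print(s["clock"],s["eef_pos"],s["tool_rot"],s["force"],s["width"])
im=save("wrist","w7"); sc=save("scene","s7")
p=cv2.resize(im["pixels"][:,:,::-1],(400,300)); q=cv2.resize(sc["pixels"][180:300,180:340,::-1],(400,300),interpolation=cv2.INTER_CUBIC)
cv2.imwrite("pics/c7.png",np.hstack([p,q]))
E
```

```text
18.35 [468.70117834 -15.04093626 145.50337112] [-3.14086388e+00 -2.85435234e-05  3.06335289e+00] [-2.21125905 -1.36869479 11.92960739] 20.57452150115116
```

View pics/c7.png

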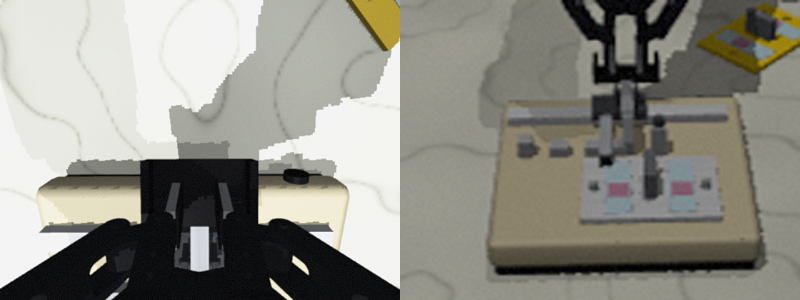

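Carried by friction, with the fingers still mid-paddle; travel is about 84.5 mm and about 15 mm remains.

Emit:
send_rows(
  rows=[
    [[0, 0.25, 0, 0, 0, 0], [0, 0.5, 0, 0, 0, 0], [0, 0.75, 0, 0, 0, 0], [0, 1.0, 0, 0, 0, 0], [0, 1.2, 0, 0, 0, 0], [0, 1.35, 0, 0, 0, 0], [0, 1.45, 0, 0, 0, 0], [0, 1.5, 0, 0, 0, 0], [0, 1.5, 0, 0, 0, 0]],
  ],
)

```text
clock: 19.35
eef_pos: [469.8, -0.2, 145.5]
tool_rot: [-3.141, -0.0, 3.063]
force: [-3.4, -1.2, 11.4]
width: 20.0
gripper_force: 6.0
```

Emit:
send_rows(
  rows=[
    [[0, 0.1, 0, 0, 0, 0], [0, 0.15, 0, 0, 0, 0], [0, 0.2, 0, 0, 0, 0], [0, 0.2, 0, 0, 0, 0]],
  ],
)

```text
clock: 19.75
eef_pos: [469.9, 1.7, 145.5]
tool_rot: [-3.141, -0.0, 3.063]
force: [-2.2, -1.6, 11.9]
width: 20.1
gripper_force: 6.0
```

Emit:
send_rows(
  rows=[
    [[0, 0.1, 0, 0, 0, 0], [0, 0.1, 0, 0, 0, 0], [0, 0.1, 0, 0, 0, 0]],
  ],
)

```text
clock: 20.05
eef_pos: [470.0, 2.4, 145.5]
tool_rot: [-3.14, -0.0, 3.063]
force: [-3.0, -2.1, 11.8]
width: 19.8
gripper_force: 6.0
```

Emit:
send_rows(
  rows=[
    [[0, 0.1, 0, 0, 0, 0], [0, 0.1, 0, 0, 0, 0], [0, 0.1, 0, 0, 0, 0]],
  ],
)

```text
clock: 20.35
eef_pos: [470.0, 2.7, 145.5]
tool_rot: [-3.14, -0.0, 3.062]
force: [-2.5, -3.7, 11.2]
width: 19.9
gripper_force: 6.0
```

Emit:
send_rows(
  rows=[
    [[0, 0.1, 0, 0, 0, 0], [0, 0.1, 0, 0, 0, 0], [0, 0.1, 0, 0, 0, 0]],
  ],
)

```text
clock: 20.65
eef_pos: [470.0, 2.9, 145.5]
tool_rot: [-3.139, -0.0, 3.061]
force: [-3.2, -6.1, 10.9]
width: 20.4
gripper_force: 6.0
```

Stop block felt at y ≈ 2.5. I'll back off about 2.5 mm to the notch's middle and let up.

Emit:
send_rows(
  rows=[
    [[0, -0.1, 0, 0, 0, 0], [0, -0.2, 0, 0, 0, 0], [0, -0.3, 0, 0, 0, 0], [0, -0.4, 0, 0, 0, 0], [0, -0.4, 0, 0, 0, 0], [0, -0.4, 0, 0, 0, 0]],
  ],
)

```text
clock: 21.25
eef_pos: [469.9, 1.7, 145.5]
tool_rot: [3.141, -0.0, 3.064]
force: [-2.2, 1.7, 11.5]
width: 20.4
gripper_force: 6.0
```

Emit:
send_rows(
  rows=[
    [[0, 0, -0.2, 0, 0, 0], [0, 0, -0.4, 0, 0, 0], [0, 0, -0.6, 0, 0, 0], [0, 0, -0.7, 0, 0, 0], [0, 0, -0.7, 0, 0, 0]],
  ],
)

```text
clock: 21.75
eef_pos: [469.8, 1.7, 152.4]
tool_rot: [3.141, -0.0, 3.064]
force: [-2.9, 2.2, 8.8]
width: 20.0
gripper_force: 4.6
```

Emit:
send_rows(
  rows=[
    [[0, 0, -0.1, 0, 0, 0], [0, 0, -0.2, 0, 0, 0], [0, 0, -0.25, 0, 0, 0], [0, 0, -0.25, 0, 0, 0]],
  ],
)

```text
clock: 22.15
eef_pos: [469.9, 1.7, 154.7]
tool_rot: [3.141, -0.0, 3.064]
force: [-2.4, 1.4, 7.2]
width: 20.0
gripper_force: 4.0
```

The paddle followed to about 1.5 mm from rest, so the nose is in the notch. Lift off and look.

Emit:
send_rows(
  rows=[
    [[0, 0, -0.3, 0, 0, 0], [0, 0, -0.8, 0, 0, 0], [0, 0, -1.8, 0, 0, 0], [0, 0, -3.5, 0, 0, 0], [0, 0, -6, 0, 0, 0], [-2, 0, -8.5, 0, 0, 0], [-5, 0, -9.5, 0, 0, 0], [-8, 0, -9.5, 0, 0, 0], [-8, 0, -9.5, 0, 0, 0], [-8, 0, -9.5, 0, 0, 0]],
  ],
)

```text
clock: 23.15
eef_pos: [549.7, -5.0, 249.2]
tool_rot: [-3.142, -0.001, 3.063]
force: [0.5, 0.1, -0.0]
width: 20.2
gripper_force: 0.0
```

```bash
python3 - <<'E'
from h import *
s=ctrl.read_state();print(s["clock"],s["eef_pos"],s["force"])
im=save("wrist","w8"); sc=save("scene","s8")
p=cv2.resize(im["pixels"][:,:,::-1],(400,300)); q=cv2.resize(sc["pixels"][180:300,180:340,::-1],(400,300),interpolation=cv2.INTER_CUBIC)
cv2.imwrite("pics/c8.png",np.hstack([p,q]))
E
```

```text
23.15 [549.66181217  -4.98765593 249.17785105] [ 0.48303383  0.14628268 -0.01006829]
```

View pics/c8.png

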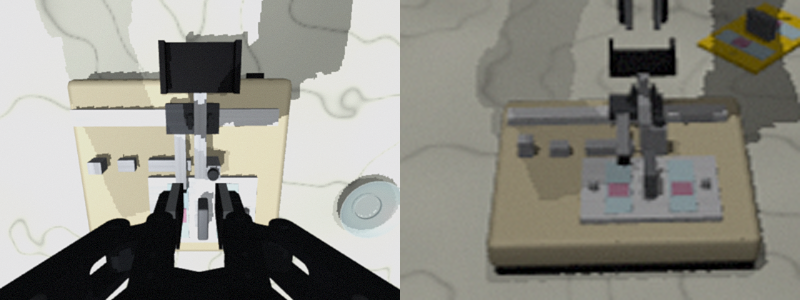

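The lever is back at rest against the stop block, the tongue lies over the flat plate, the plate is on both pins and the arm is clear.

```bash
python3 -c "
from cell import ctrl
print(ctrl.finish_job())"
```

```text
the job is handed in; nothing more can be done
None
```

The job is handed in at about 23 s of the 64 s limit: the plate lies flat on both pins and has been let go, and the lever's nose is down in the last notch by the stop block. I judged the nose from the paddle rising almost back to its rest height and from the final pictures.

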